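# Put the squeegee back in its own slot and lock it in

## Task

Take the wooden squeegee out of the drip stand and put it back, blade first, in its own one of the three leaning storage slots: the one whose label shows a squeegee of its length. Press it fully home past the spring roller without ramming it, then slide that slot's keeper across until it is against its stop, so that its tongue locks in the handle's groove. Leave the ink tub, the tape roll and the ink knife where they are.

Things in the scene. Friction and masses are not known exactly. Their poses are not given: they have to be found in the camera images.
- squeegee: Squeegee upright in the drip stand: wooden handle, black rubber blade below; 110 mm wide (y), 120 mm tall (z), same front and back. Origin: middle of the blade's lower edge, z up the handle. By height: blade 9 mm thick (x), 106 mm wide, to 28 mm; flanks widening to 22 mm thick at 44 mm; 22 mm thick to 64 mm; groove 64 to 76 mm; grip 76 to 120 mm. About 0.22 kg.
- squeegee_grip (a point): Middle of the squeegee's flat grip, 98 mm above its origin: 22 mm thick, 110 mm wide, 44 mm tall. Just below the grip a groove 5 mm deep and 12 mm tall runs along both faces.
- stand: Grey drip stand fixed on the bench; its upright pocket holds the squeegee's lower part loosely. Origin: underside centre. Base 70 x 155 x 8 mm; pocket 25 mm (x) by 118 mm (y) inside, floor 8 mm and rim 50 mm above the bench.
- slot_middle: Empty aluminium pocket, the middle-sized of three (they swap places); inside 117 mm along y, 25 mm along x, 65 mm deep, walls 6 mm. Origin: centre of inner floor. z: out of the mouth, leaning 25 degrees from vertical away from the robot; x: to its back wall, nearer the robot; y: its width. The squeegee's own slot: when home, their origins and z axes coincide (either face to the back).
- slot_roller (a point): Middle of a sprung steel roller in the middle slot's front wall, 54 mm above its floor. It presses the handle on the back wall with 5 to 6 N, so the squeegee will not drop home by itself: it takes a steady push of some 5 to 15 N, rising steeply when the blade meets the floor.
- slot_label (a point): Paper label low in front of the middle slot, with the true-size silhouette (wood and black) of a squeegee 110 mm wide. The other two slots have such labels too.
- slot_narrow: Empty aluminium pocket, the narrowest of three (they swap places); inside 93 mm along y, 25 mm along x, 65 mm deep, walls 6 mm. Origin: centre of inner floor. z: out of the mouth, leaning 25 degrees from vertical away from the robot; x: to its back wall, nearer the robot; y: its width. Too narrow for this squeegee; its label shows one 86 mm wide. Its keeper is fixed.
- slot_wide: Empty aluminium pocket, the widest of three (they swap places); inside 141 mm along y, 25 mm along x, 65 mm deep, walls 6 mm. Origin: centre of inner floor. z: out of the mouth, leaning 25 degrees from vertical away from the robot; x: to its back wall, nearer the robot; y: its width. Too wide for this squeegee; its label shows one 134 mm wide. Its keeper is fixed.
- keeper (a joint): Travel (m) of the middle slot's keeper, a dark steel carriage on a rail along the front of the mouth. 0: open, at the slot's +y end (the robot's right); it slides to the slot's -y; 0.040: its stop. About 2 N of friction, stays where left. Its tongue enters the squeegee's groove from about 0.015 on, and is blocked there unless the squeegee is home within some 3 mm.
- keeper_knob (a point): Centre of the keeper's black knob, a cylinder 16 mm across, 30 mm long, parallel to the slot's z, 73 to 103 mm above the slot floor; in slot axes x = -33 mm, y = +87.5 mm at joint 0. Moves with the keeper. The steel carriage under it is 35 mm long (y).
- ink_tub: Closed white ink tub, 80 mm across, 85 mm tall, bystander. Origin: underside centre.
- tape_roll: Roll of tape lying flat, 90 mm across, 24 mm tall, bystander. Origin: underside centre.
- ink_knife: Ink spatula lying on the bench along its x, bystander.
Mind the look-alikes: they are no part of the job. Of the things like the squeegee, leave any that is green or orange; of the rest the larger one is meant.

How it is judged:
By the outcome, as a careful person would: the job done as asked, in the order asked, and still so for the second after the job is handed in, with the robot touching nothing.
It also fails if it takes over 58 s, if anything falls off the work surface, if the arm or the gripper's body presses on something with over 40 N, if the wrist force passes 120 N, or if a joint passes its speed limit or range.

## Robot

A 7-joint arm with a two-finger parallel gripper is mounted at the origin on the work surface. World frame = base frame: x ahead of the robot, y to its left, z up, the work surface at z = 0. Lengths are in mm, angles in degrees, forces in N, time in s.
With the tool pointing down it reaches from about 400 to 750 mm from the base axis. Payload 19.5 kg.
Tool frame: the origin (TCP) lies at the very end of the fingers, on their centre line; the grasp point (between the pads) lies 19 mm behind it; z points along the fingers, y is the line along which they close (so a half turn about z gives the same grasp; the last joint's range is limited). The gripper opens to 85 mm and grips with 20 to 120 N. Pads are 22 mm wide; open, the fingers measure 114 mm over their backs; the gripper's body (76 mm by 85 mm) begins 54 mm behind the grasp point. The pads swing forward as they close: fully open they stand 13 mm farther back than shut.
Start: joints at [-69.253, 40.479, -1.581, 85.061, 1.261, 54.483, -4.326], TCP at [225.912, 528.733, 231.268] pointing down, gripper open.
Joint ranges: [-155.06, 155.06], [-18.47, 123.98], [-90, 86.84], [0, 140.48], [-83.41, 263.41], [0, 116], [-161.91, 161.91]. Speed limits (degrees/s): [108.29, 108.29, 147.25, 147.25, 172.46, 172.46, 172.46].

## Interface

Orientations are given as a 3x3 rotation matrix whose columns are the frame's x, y, z axes.
In Python, from workcell import arm gives the robot as it stands.
- The arm moves only by the shell command python3 -m handwheel 'ROWS' [FORCE]. ROWS is JSON, one flat list of numbers, 7 for each row, row after row: the shift along the tool's x, y, z in m, then the turn, a rotation vector about the tool's x, y, z in degrees, then the opening, from 0 (shut) to 1 (fully open). In form: [dx, dy, dz, wx, wy, wz, grip, dx, dy, dz, wx, wy, wz, grip, ...]. A call has 1 to 8 rows; each row is the pose to reach, as a shift and turn from the pose commanded when the call began, along the tool's axes at that moment; what a row does not reach only later rows make up. A row lasts 1/8 s, in which the tool goes at most 62.5 mm and 10.7 degrees, less where a joint would pass 70% of its speed; a pose out of reach is approached as far as the arm can. A call with a gripper value outside its range is refused whole. The fingers move at their own pace and stop on an object; FORCE is the grip in N (left out, the last holds). Time passes only in rows, so rows that repeat a pose let the fingers close. It gives the time, the measured TCP pose, the force, the opening and the grip force at its end, in the units of the state.
- arm.sense(): the state, without advancing time (a new reading comes with each control period).
- arm.grab_frame(name): name is "scene" or "side" or "wrist"; returns a dict with "image" (384x512x3 uint8, red, green, blue), "mtx" (3x3 intrinsics, pixels), "rvec" (rotation vector, rad) and "tvec" (3), from world to camera coordinates, as OpenCV has them. Camera axes: x right, y down, z forward; pixel columns grow to the right and rows downward; lengths in mm; the calibration is good to about 2 mm. A picture is of the moment at which its call begins. There is no depth.
- arm.sign_off(): hands the job in; it is judged then, once.
The state is a dict: "t": time; "joint_pos": joint angles; "qd": joint speeds; "effort": joint torques, N m; "position": TCP position; "eef_rot": TCP orientation; "ft_force": force on the tool from outside, world axes, zero at the start; "torque": the same for the moment, N m; "width": opening from 0.0 (shut) to 1.0 (fully open); "finger_force": force on a finger pad.
Only numpy, scipy, OpenCV 4.12 (cv2) and the standard library are available. Lean on these libraries where they do the work, as an engineer would, in place of code of your own. Each camera call takes 0.05 s, during which the arm holds its last target. There are 200 camera calls.

## Working session

There is one attempt and no reset: what is moved stays moved. The work goes in short steps, Python scripts to look and compute and a shell command to move; the robot and the scene stay as the last step left them, time stands still between calls to the robot, and variables do not carry over. Pictures are saved under pics/ and viewed, at most 10 in all, crops included, and the job is handed in when it is done.

```bash
mkdir -p pics; ls
python3 - <<'E'
from workcell import arm
import cv2,pickle
d={}
for n in("scene","side","wrist"):
    f=arm.grab_frame(n);d[n]=f
    cv2.imwrite(f"pics/{n}0.png",cv2.resize(f["image"][:,:,::-1],(800,600),interpolation=cv2.INTER_CUBIC))
pickle.dump(d,open("f0.pkl","wb"))
print(arm.sense())
E
```

```text
pics
{'t': 0.15, 'joint_pos': array([-69.25205202,  40.50327653,  -1.58229876,  85.07546515,
         1.25997792,  54.4813134 ,  -4.32459991]), 'qd': array([-0.02805955, -0.17115635, -0.02660387, -0.06680796,  0.0553463 ,
       -0.0048021 ,  0.03062128]), 'effort': array([-7.59522009e-04, -8.83291626e+01,  1.23370271e+00, -2.36193699e+01,
        1.66986336e-02,  5.35324391e-03, -4.67632128e-05]), 'position': array([225.86422021, 528.5953555 , 230.97092322]), 'eef_rot': array([[-9.19571805e-01,  3.92921894e-01, -2.84101683e-04],
       [ 3.92921997e-01,  9.19571546e-01, -6.90065896e-04],
       [-9.89017547e-06, -7.46194942e-04, -9.99999722e-01]]), 'ft_force': array([-0.45946822,  0.24714922, -0.19887238]), 'torque': array([-0.03606019, -0.00234626, -0.00828148]), 'finger_force': 0.0, 'width': 0.9972054281103767}
```

View pics/scene0.png

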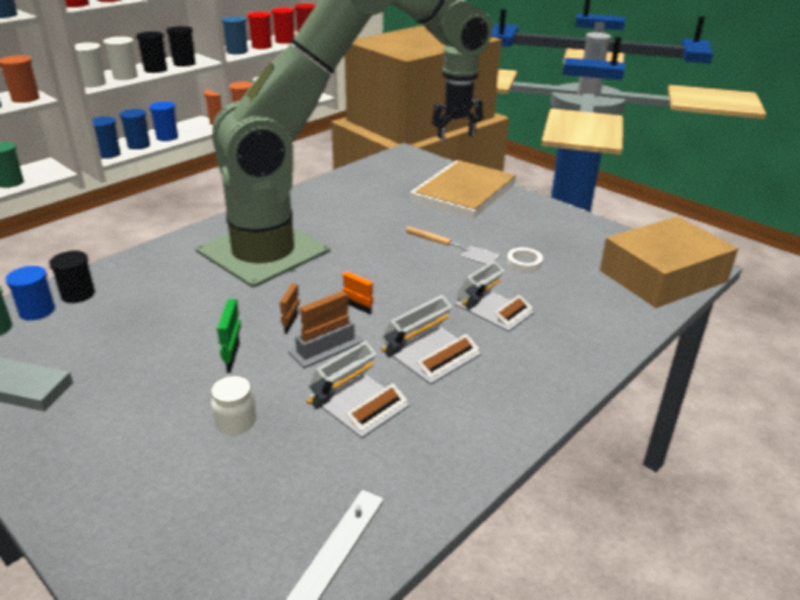

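View pics/side0.png

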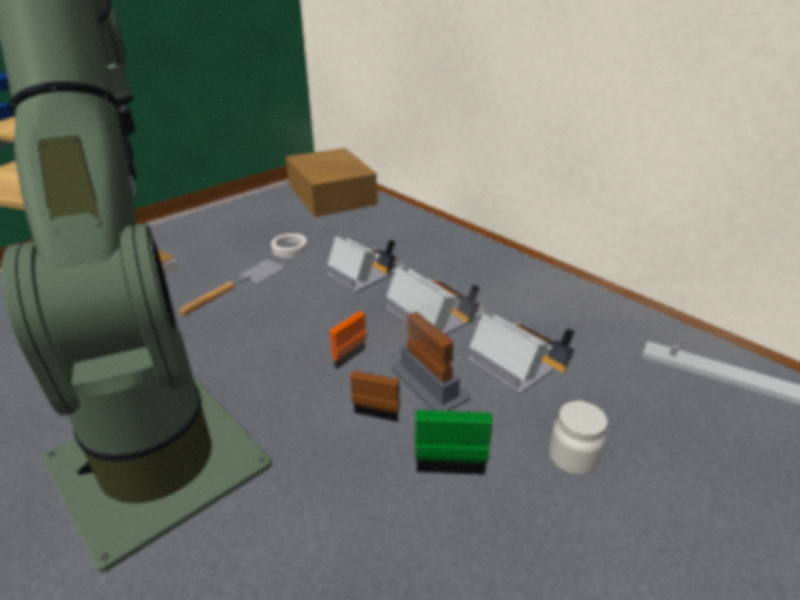

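The scene view shows the squeegee in its stand near (325,320). The three slots lie along y at about (345,370), (420,325) and (483,285), and the slot nearest the tub looks like the middle-sized one. I'll enlarge both views to read points.

Run:
```python
import cv2,pickle
d=pickle.load(open("f0.pkl","rb"))
def crop(n,x0,y0,w,h,s):
    im=d[n]["image"][y0:y0+h,x0:x0+w,::-1]
    cv2.imwrite(f"pics/{n}c.png",cv2.resize(im,(w*s,h*s),interpolation=cv2.INTER_CUBIC))
crop("scene",178,158,133,100,6)
crop("side",240,160,133,100,6)
```

```text
(no output)
```

View pics/scenec.png

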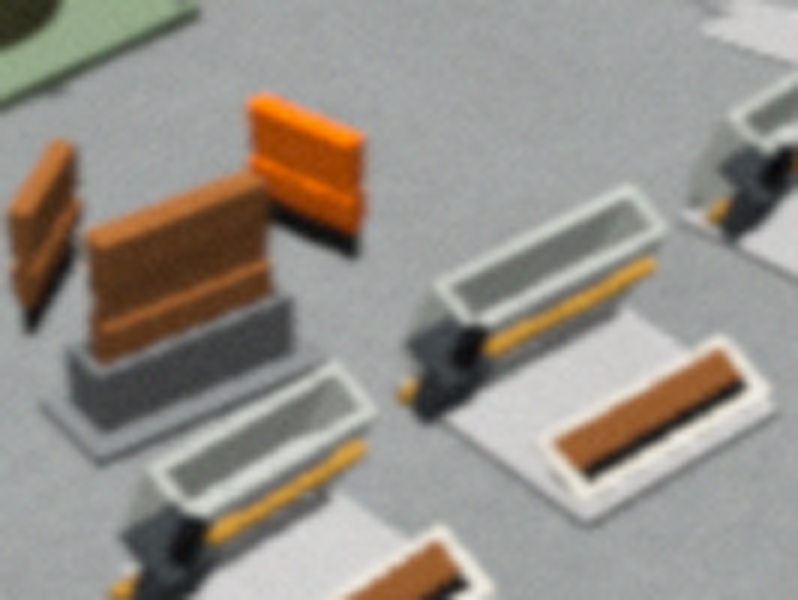

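View pics/sidec.png

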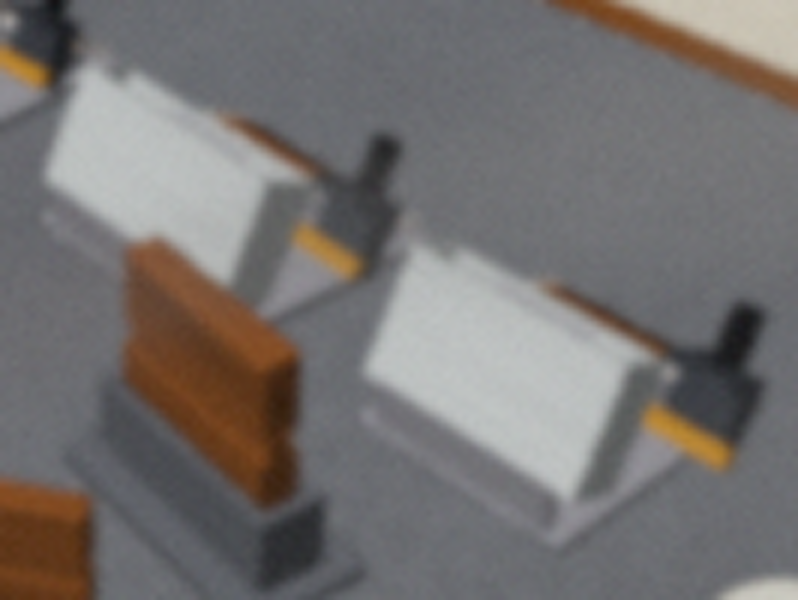

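Crops: in the scene crop, slot A's mouth has corners at (150,467), (335,362) and (375,410). In the side crop its back top edge runs from (412,245) to (635,360), with the knob tip at (745,308). The squeegee's top edges are clear in both crops. Next I'll fit the poses.

```bash
cat > h.py <<'E'
import cv2,numpy as np,pickle
from scipy.optimize import least_squares
from scipy.spatial.transform import Rotation as R
def pr(f,P): return cv2.projectPoints(np.float64(P),f["rvec"],f["tvec"],f["mtx"],None)[0][:,0]
def slotR(yaw): # slot axes; yaw 0: x->robot
    a=np.radians(25);z=np.array([np.sin(a),0,np.cos(a)]);y=np.array([0,-1.,0]);x=np.cross(y,z)
    return R.from_euler('z',yaw,degrees=True).as_matrix()@np.c_[x,y,z]
E
cat > fit.py <<'E'
from h import *
d=pickle.load(open("f0.pkl","rb"))
S=lambda p:np.array(p)/6+[178,158]-.42
D=lambda p:np.array(p)/6+[240,160]-.42
def fit(obs,rot,x0):
    def res(q):
        M=rot(q[3]);r=[]
        for n,P,uv in obs: r.append(pr(d[n],[M@np.array(P)+q[:3]])[0]-uv)
        return np.ravel(r)
    s=least_squares(res,x0);return s.x.round(1),s.fun.reshape(-1,2).round(1).tolist(),round(float(np.sqrt(np.mean(s.fun**2))),2)
for w in(93,117,141):
    h=w/2+6
    A=[("scene",(18.5,h,65),S((150,467))),("scene",(18.5,-h,65),S((335,362))),("scene",(-18.5,-h,65),S((375,410))),
       ("side",(18.5,-h,65),D((412,245))),("side",(18.5,h,65),D((635,360))),("side",(-18.5,h,65),D((672,368))),
       ("side",(-33,h+23,103),D((745,308)))]
    B=[("scene",(18.5,h,65),S((435,290))),("scene",(18.5,-h,65),S((628,185))),("scene",(-18.5,-h,65),S((665,228))),
       ("side",(18.5,-h,65),D((85,65))),("side",(18.5,h,65),D((275,180))),("side",(-18.5,h,65),D((315,190))),
       ("side",(-33,h+23,103),D((385,140)))]
    for k,o in(("A",A),("B",B)):
        x,r,e=fit(o,slotR,[600,-100,20,0]);print(k,w,x,e, r if (k,w)==("A",117) else "")
Q=[("scene",(-11,-55,120),S((88,234))),("scene",(11,-55,120),S((97,250))),("scene",(11,55,120),S((270,185))),
   ("side",(-11,55,120),D((130,250))),("side",(11,55,120),D((160,238))),("side",(-11,-55,120),D((266,370))),("side",(11,-55,120),D((298,350)))]
print(fit(Q,lambda a:R.from_euler('z',a,degrees=True).as_matrix(),[450,0,8,0]))
for k in d: print(k,(-cv2.Rodrigues(d[k]["rvec"])[0].T@np.ravel(d[k]["tvec"])).round())
E
python3 fit.py
```

```text
A 93 [ 565.7 -235.4   28.9   -1.6] 2.49 
B 93 [564.4 -10.   27.2  -4.4] 3.97 
A 117 [ 5.635e+02 -2.320e+02  2.770e+01 -1.000e-01] 0.75 [[-0.2, 0.6], [-0.3, -0.3], [0.4, 0.1], [-0.3, 0.0], [-1.1, 0.8], [-0.7, -1.2], [1.8, -0.0]]
B 117 [561.9  -7.4  27.1  -3.8] 2.05 
A 141 [ 561.4 -227.9   26.1    1.3] 2.6 
B 141 [559.6  -4.2  26.8  -3.5] 0.5 
(array([ 442.6, -160. ,    4.6,  -10. ]), [[-1.1, -0.1], [0.7, 0.3], [0.2, 0.4], [-1.2, -0.4], [0.3, -0.9], [-0.5, 0.2], [1.0, 0.6]], 0.67)
scene [1418. -966.  981.]
side [-123. -707.  706.]
wrist [151. 560. 373.]
```

Slot A, next to the tub, fits the 117 mm model, with origin near (563,-232,28) and yaw about 0. The squeegee is at (443,-160) with yaw -10. I'll hover over it.

```bash
cat >> h.py <<'E'
def delta(p,M):
    "shift (mm) and turn (deg) in tool axes from the present pose to position p, rotation M"
    from workcell import arm
    s=arm.sense();T=np.array(s["eef_rot"])
    print("t",round(s["t"],2),"d",(T.T@(np.array(p)-s["position"])).round(1),"w",R.from_matrix(T.T@M).as_rotvec(degrees=True).round(1))
def downR(yaw): # tool y along world yaw, tool z down
    y=np.array([np.cos(np.radians(yaw)),np.sin(np.radians(yaw)),0]);z=np.array([0,0,-1.]);return np.c_[np.cross(y,z),y,z]
def snap(n,tag):
    from workcell import arm
    f=arm.grab_frame(n);pickle.dump(f,open(tag+".pkl","wb"))
    cv2.imwrite(f"pics/{tag}.png",cv2.resize(f["image"][:,:,::-1],(800,600),interpolation=cv2.INTER_CUBIC));return f
E
python3 -c "
from h import *
delta([443,-160,240],downR(-10))"
```

```text
t 0.15 d [-470.2 -547.9   -8.6] w [-0.   0.  76.9]
```

```bash
python3 -m handwheel '[-0.03,-0.035,0,0,0,6,1, -0.065,-0.076,0,0,0,13,1, -0.104,-0.122,0,0,0,20,1, -0.143,-0.167,0,0,0,27,1, -0.182,-0.213,0,0,0,34,1, -0.221,-0.258,0,0,0,41,1, -0.26,-0.304,0,0,0,48,1, -0.3,-0.35,0,0,0,55,1]'; python3 -c "
from h import *
delta([443,-160,240],downR(-10))"
```

```text
t: 1.15
position: [364.6, 87.3, 231.4]
eef_rot: [[-0.202, 0.979, 0.0], [0.979, 0.202, 0.0], [-0.0, 0.0, -1.0]]
ft_force: [1.3, 1.4, 0.2]
width: 1.001
finger_force: 0.0
t 1.15 d [-258.    26.8   -8.6] w [ 0.  -0.  21.7]
```

```bash
python3 -m handwheel '[-0.05,0.005,-0.002,0,0,5,1, -0.1,0.01,-0.004,0,0,10,1, -0.15,0.015,-0.006,0,0,14,1, -0.2,0.02,-0.008,0,0,18,1, -0.24,0.025,-0.009,0,0,21.7,1, -0.258,0.027,-0.009,0,0,21.7,1, -0.258,0.027,-0.009,0,0,21.7,1]'; python3 -c "
from h import *
snap('wrist','w1')"
```

```text
t: 2.02
position: [443.6, -158.2, 240.0]
eef_rot: [[0.171, 0.985, -0.001], [0.985, -0.171, 0.0], [-0.0, -0.001, -1.0]]
ft_force: [-0.3, 0.4, 0.1]
width: 1.002
finger_force: 0.0
```

View pics/w1.png

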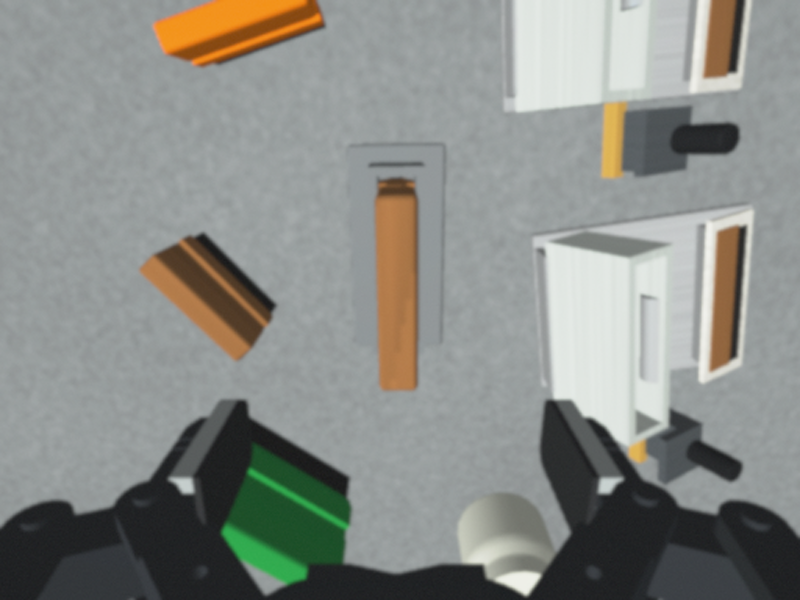

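The wrist view shows the squeegee top at (377..417, 195..390), the correct slot's mouth rim at (626,256), (670,244), (668,428) and (631,443), and its knob tip at (732,468). I'll refine both poses from this.

```bash
cat > fit2.py <<'E'
exec(open("fit.py").read().split("for w in")[0])
d["w"]=pickle.load(open("w1.pkl","rb"));W=lambda p:(np.array(p)+.5)/1.5625-.5
h=64.5
w=[("w",(18.5,-h,65),W((626,256))),("w",(18.5,h,65),W((631,443))),("w",(-18.5,-h,65),W((670,244))),("w",(-18.5,h,65),W((668,428))),("w",(-33,87.5,103),W((734,468)))]
A=[("scene",(18.5,h,65),S((150,467))),("scene",(18.5,-h,65),S((335,362))),("scene",(-18.5,-h,65),S((375,410))),
   ("side",(18.5,-h,65),D((412,245))),("side",(18.5,h,65),D((635,360)))]
print(fit(w,slotR,[563,-232,28,0]));print(fit(w+A,slotR,[563,-232,28,0]))
q=[("w",(-11,55,120),W((377,195))),("w",(11,55,120),W((416,195))),("w",(-11,-55,120),W((380,390))),("w",(11,-55,120),W((417,390)))]
rz=lambda a:R.from_euler('z',a,degrees=True).as_matrix()
print(fit(q,rz,[443,-160,8,-10]))
def res(x): return np.ravel([pr(d[n],[rz(x[2])@np.array(P)+[x[0],x[1],8]])[0]-uv for n,P,uv in q])
s=least_squares(res,[443,-160,-10]);print(s.x.round(1),s.fun.round(1))
E
python3 fit2.py
```

```text
(array([ 569.1, -237.2,   23.3,   -0.6]), [[0.1, 1.3], [-1.1, -0.0], [0.2, -0.4], [0.1, -3.1], [0.7, 1.9]], 1.29)
(array([ 5.664e+02, -2.343e+02,  2.830e+01, -5.000e-01]), [[-0.7, 0.1], [-1.5, 0.8], [-0.0, -1.8], [0.1, -2.5], [1.4, 3.0], [-0.3, 1.2], [-0.1, 0.3], [0.5, 0.8], [1.1, -0.2], [0.2, 0.6]], 1.19)
(array([ 445.1, -164. ,    2.4,   -9.3]), [[-1.5, 0.4], [1.5, 0.1], [-0.5, -0.1], [0.4, -0.3]], 0.8)
[ 445.4 -162.4   -9.3] [-1.8 -0.8  1.8 -1.1 -0.7  1.4  0.7  1.2]
```

```bash
python3 -c "
from h import *
delta([445,-162.5,87],downR(-9.3))"
```

```text
t 2.08 d [ -5.    2.5 153.1] w [-0.  -0.  -0.5]
```

```bash
python3 -m handwheel '[-0.005,0.0025,0.04,0,0,-0.5,1, -0.005,0.0025,0.08,0,0,-0.5,1, -0.005,0.0025,0.115,0,0,-0.5,1, -0.005,0.0025,0.14,0,0,-0.5,1, -0.005,0.0025,0.153,0,0,-0.5,1, -0.005,0.0025,0.153,0,0,-0.5,1]' 30; python3 -m handwheel '[0,0,0,0,0,0,0.5, 0,0,0,0,0,0,0.3, 0,0,0,0,0,0,0.2, 0,0,0,0,0,0,0.1, 0,0,0,0,0,0,0.1, 0,0,0,0,0,0,0.1]' 30;python3 -c "
from h import *
snap('wrist','w2')"
```

```text
t: 2.82
position: [445.2, -162.6, 87.3]
eef_rot: [[0.161, 0.987, -0.001], [0.987, -0.161, 0.0], [0.0, -0.001, -1.0]]
ft_force: [0.1, 0.2, 0.6]
width: 0.998
finger_force: 0.0
t: 3.58
position: [444.9, -163.2, 87.6]
eef_rot: [[0.162, 0.987, -0.001], [0.987, -0.162, 0.0], [0.0, -0.001, -1.0]]
ft_force: [-4.0, 1.3, 9.3]
width: 0.255
finger_force: 29.1
```

View pics/w2.png

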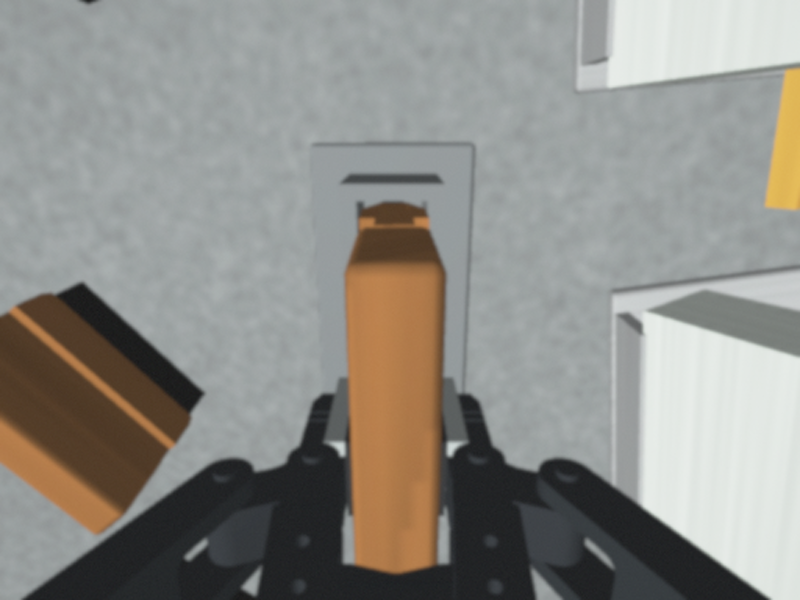

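The squeegee is held, with its far top corners at (345,265) and (443,265). I'll work out the lateral offset in the grip, then firm the grip and lift.

```bash
cat >> h.py <<'E'
def onplane(f,uv,z):
    K=np.array(f["mtx"]);Rm=cv2.Rodrigues(np.array(f["rvec"]))[0];C=-Rm.T@np.ravel(f["tvec"])
    r=Rm.T@np.linalg.solve(K,[*uv,1]);return C+r*(z-C[2])/r[2]
def toolS(S): return np.c_[-S[:,1],-S[:,0],-S[:,2]]
E
python3 -c "
from h import *
from workcell import arm
f=pickle.load(open('w2.pkl','rb'));s=arm.sense()
for p in((347,267),(442,267)):
    P=onplane(f,(np.array(p)+.5)/1.5625-.5,127.6);print(P.round(1),(np.array(s['eef_rot']).T@(P-s['position'])).round(1))
";python3 -m handwheel '[0,0,0,0,0,0,0.1, 0,0,0,0,0,0,0.1, 0,0,-0.015,0,0,0,0.1, 0,0,-0.04,0,0,0,0.1, 0,0,-0.07,0,0,0,0.1, 0,0,-0.1,0,0,0,0.1, 0,0,-0.125,0,0,0,0.1, 0,0,-0.125,0,0,0,0.1]' 80;python3 -c "
from h import *
S=slotR(-.5);delta(np.array([566,-234,28])+S@[0,0,170],toolS(S))"
```

```text
[ 445.4 -108.   127.6] [ 54.6  -8.5 -39.9]
[ 464.8 -111.2  127.6] [ 54.6  11.2 -40. ]
t: 4.62
position: [445.8, -163.4, 213.4]
eef_rot: [[0.162, 0.987, 0.002], [0.987, -0.162, -0.001], [-0.0, 0.002, -1.0]]
ft_force: [-0.1, 1.0, -2.2]
width: 0.246
finger_force: 78.6
t 4.62 d [-39.1 201.   31.8] w [25.1 -1.9 -8.7]
```

```bash
python3 -m handwheel '[-0.005,0.025,0,2,0,-1,0.1, -0.01,0.06,0,6,-0.5,-2.5,0.1, -0.018,0.1,0,11,-1,-4,0.1, -0.026,0.14,0,16,-1.5,-5.5,0.1, -0.034,0.175,0.005,21,-1.7,-7.5,0.1, -0.039,0.195,0.015,25.1,-1.9,-8.7,0.1, -0.039,0.201,0.025,25.1,-1.9,-8.7,0.1, -0.039,0.201,0.0318,25.1,-1.9,-8.7,0.1]' ; python3 -m handwheel '[0,0,0,0,0,0,0.1]';python3 -c "
from h import *
from workcell import arm
S=slotR(-.5);delta(np.array([566,-234,28])+S@[0,0,170],toolS(S));print(arm.sense()['joint_pos'].round())
snap('scene','s3');snap('side','d3');snap('wrist','w3')
a=cv2.imread('pics/s3.png')[250:475,250:550];b=cv2.imread('pics/d3.png')[200:425,400:700]
c=cv2.imread('pics/w3.png')
cv2.imwrite('pics/m3.png',np.hstack([cv2.resize(x,(400,600 if 0 else 300),interpolation=cv2.INTER_CUBIC) for x in (a,b)]))
"
```

```text
t: 5.62
position: [630.0, -232.6, 176.0]
eef_rot: [[0.007, 0.908, -0.42], [1.0, -0.007, 0.002], [-0.001, -0.42, -0.908]]
ft_force: [-71.2, 29.1, 32.4]
width: 0.243
finger_force: 79.2
t: 5.75
position: [629.5, -232.3, 173.0]
eef_rot: [[0.007, 0.906, -0.423], [1.0, -0.007, 0.003], [-0.0, -0.423, -0.906]]
ft_force: [-1.1, 0.2, -1.9]
width: 0.244
finger_force: 82.8
t 5.75 d [ -2.2   3.7 -11.8] w [-0.   0.   0.1]
[ 13.  76.  21.  12. -13. 116.  19.]
```

View pics/w3.png

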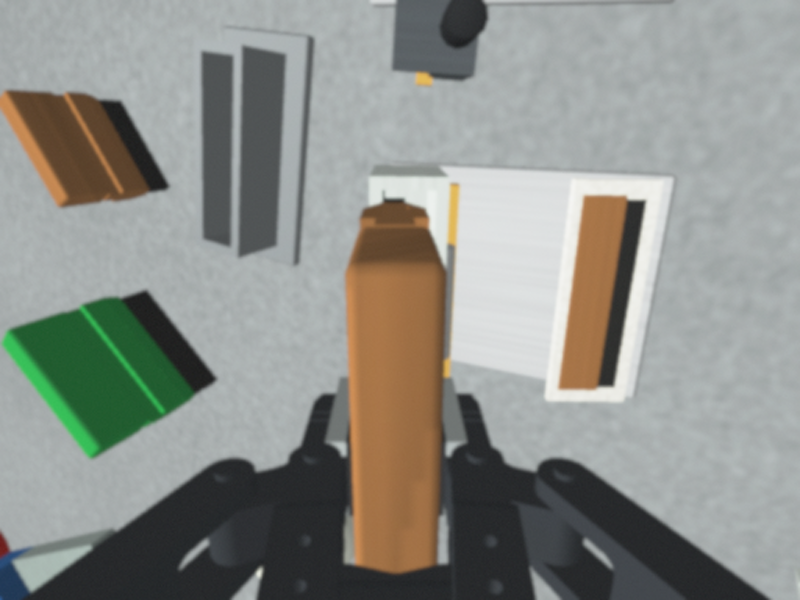

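The wrist view shows the slot's far rim at cols 370–450, rows 165–205, and the blade tip at about (394,197). The slot therefore sits some mm toward tool +y. I'll view one montage of enlarged crops to measure the relative offset.

Run:
```python
from h import *
from workcell import arm
g=lambda t:pickle.load(open(t+".pkl","rb"))
def c(t,x0,y0,w,h,s): return cv2.resize(g(t)["image"][y0:y0+h,x0:x0+w,::-1],(w*s,h*s),interpolation=cv2.INTER_CUBIC)
a=c("w3",225,95,80,60,5)   # 400x300
P=np.array([630,-232,130.])
print(pr(g("s3"),[P]),pr(g("d3"),[P]))
b=c("s3",180,190,80,60,5); e=c("d3",290,170,80,60,5)
w=c("w3",225,95,80,60,5)
cv2.imwrite("pics/m4.png",np.vstack([np.hstack([a,b]),np.hstack([e,c("d3",270,140,100,75,4)])]))
s=arm.sense();print(s["joint_pos"].round(2));S=slotR(-.5)
print("squeegee tip in slot guess",(S.T@(s["position"]+79.6*s["eef_rot"][:,2]-[566,-234,28])).round(1))
```

```text
[[230.35875467 225.42051278]] [[338.92319979 192.01868869]]
[ 13.2   75.86  21.34  12.68 -12.68 115.96  19.26]
squeegee tip in slot guess [ 6.8 -2.5 83.9]
```

View pics/m4.png

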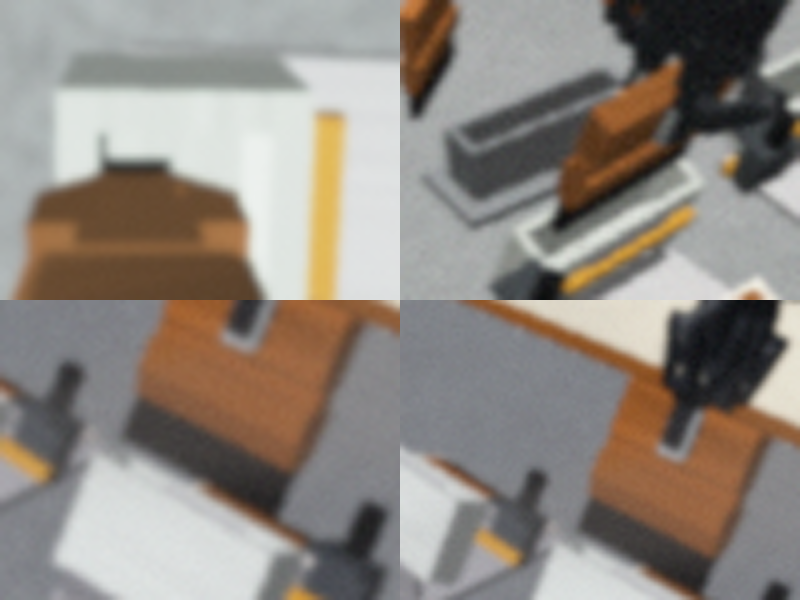

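The side and scene tiles show the blade's lower edge (side tile (125,437) to (278,515)) just above the slot mouth. I'll use the known tool pose to remove the camera biases, then refit the slot relative to the squeegee.

```bash
cat > fit3.py <<'E'
exec(open("fit2.py").read().split("print(fit(w,")[0])
from workcell import arm
s=arm.sense();T=s["eef_rot"];Sq=np.c_[-T[:,1],-T[:,0],-T[:,2]];o=s["position"]+79.6*T[:,2]
g=lambda t:pickle.load(open(t+".pkl","rb"))
d3=lambda p:np.array(p)/5+[290,170]-.4
s3=lambda p:np.array(p)/5+[180,190]-.4
w3=lambda p:np.array(p)/5+[225,95]-.4
def bias(f,L): 
    r=np.array([uv-pr(f,[Sq@np.array(P)+o])[0] for P,uv in L]);print(r.round(1).tolist());return r.mean(0)
bd=bias(g("d3"),[((4.5,-53,0),d3((125,137))),((4.5,53,0),d3((278,215))),((4.5,-53,28),d3((143,100))),((4.5,53,28),d3((293,172)))])
bs=bias(g("s3"),[((-4.5,53,0),s3((158,225)))])
bw=bias(g("w3"),[((4.5,-53,0),w3((105,165))),((-4.5,-53,0),w3((168,165)))])
print(bd,bs,bw)
d["w3"]=g("w3")
X=[("w3",(18.5,-h,65),w3((55,90))-bw),("w3",(-18.5,-h,65),w3((306,90))-bw)]
B={"scene":bs,"side":bd}
X+=[(n,P,uv-B[n]) for n,P,uv in A]
X+=[("side",(-18.5,h,65),D((672,368))-bd),("scene",(-18.5,-h,65),s3((303,182))-bs),("scene",(18.5,h,65),s3((113,230))-bs)]
for Y in (X,X[2:],[q for q in X if q[0]!="scene"],[q for q in X if q[0]!="side"]):
    q,r,e=fit(Y,slotR,[566,-234,28,0]);Sl=slotR(q[3])
    print(q,r if Y is X else"",e,"tip in slot",(Sl.T@(o-q[:3])).round(1))
E
python3 fit3.py
```

```text
[[-0.5, 1.3], [0.1, 0.9], [-0.3, 2.7], [-0.7, 1.6]]
[[0.6, -0.6]]
[[1.9, 1.0], [1.1, 1.0]]
[-0.34964879  1.63698744] [ 0.6041283  -0.61640314] [1.52997234 1.02385479]
[ 566.1 -234.6   30.3   -0.6] [[-1.0, 0.0], [0.7, 0.1], [0.1, 0.0], [0.4, -0.8], [1.0, -0.2], [0.8, 0.9], [-0.0, 1.8], [0.4, -0.1], [0.9, -0.3], [0.5, -0.2]] 0.69 tip in slot [ 6.  -3.2 81.8]
[ 5.656e+02 -2.351e+02  3.100e+01 -3.000e-01]  0.68 tip in slot [ 5.2 -3.5 81.4]
[ 566.6 -234.2   31.7   -0.8]  0.75 tip in slot [ 5.8 -2.9 80.3]
[ 564.3 -234.6   27.3   -1.1]  0.39 tip in slot [ 5.6 -3.5 85.3]
```

```bash
python3 -m handwheel '[-0.002,0.003,0.003,0,0,0,0.1, -0.003,0.0055,0.006,0,0,0,0.1, -0.003,0.0055,0.006,0,0,0,0.1]'
cat > tip.py <<'E'
from h import *
from workcell import arm
s=arm.sense();T=s["eef_rot"];S=slotR(-.5);O=np.array([566,-234.5,30])
print("t",round(s["t"],2),"tip",(S.T@(s["position"]+79.6*T[:,2]-O)).round(1),"rot err",R.from_matrix(T.T@toolS(S)).as_rotvec(degrees=True).round(1),"F slot",(S.T@s["ft_force"]).round(1),"q",s["joint_pos"].round(1))
E
python3 tip.py
```

```text
t: 6.28
position: [631.0, -235.0, 170.3]
eef_rot: [[0.008, 0.908, -0.419], [1.0, -0.008, 0.002], [-0.001, -0.419, -0.908]]
ft_force: [0.4, 1.0, -2.1]
width: 0.247
finger_force: 82.8
t 6.28 tip [ 0.  0. 75.] rot err [ 0.2  0.1 -0. ] F slot [-1.2 -1.  -1.8] q [ 13.5  76.9  22.   11.5 -13.4 115.9  19.3]
```

```bash
python3 -m handwheel '[0,0,0.006,0,0,0,0.1, 0,0,0.012,0,0,0,0.1, 0,0,0.018,0,0,0,0.1, 0,0,0.024,0,0,0,0.1, 0,0,0.024,0,0,0,0.1]'; python3 tip.py
```

```text
t: 6.9
position: [621.0, -234.7, 148.7]
eef_rot: [[0.008, 0.908, -0.419], [1.0, -0.008, 0.002], [-0.001, -0.419, -0.908]]
ft_force: [-0.5, 0.2, -2.5]
width: 0.249
finger_force: 82.7
t 6.9 tip [-0.  -0.2 51.2] rot err [0.2 0.1 0. ] F slot [-0.6 -0.2 -2.5] q [ 11.9  74.   22.2  24.5 -12.6 106.3  21.3]
```

```bash
python3 -m handwheel '[0,0,0.006,0,0,0,0.1, 0,0,0.011,0,0,0,0.1, 0,0,0.016,0,0,0,0.1, 0,0,0.02,0,0,0,0.1, 0,0,0.02,0,0,0,0.1]'; python3 tip.py
```

```text
t: 7.52
position: [612.7, -234.8, 130.3]
eef_rot: [[0.008, 0.908, -0.419], [1.0, -0.008, 0.002], [-0.002, -0.419, -0.908]]
ft_force: [-0.3, 0.4, -2.1]
width: 0.245
finger_force: 82.8
t 7.53 tip [-0.3  0.  31. ] rot err [0.2 0.1 0. ] F slot [-0.6 -0.4 -2. ] q [ 11.2  73.1  22.2  31.3 -12.3 100.7  22.2]
```

```bash
python3 -m handwheel '[0,0,0.003,0,0,0,0.1, 0,0,0.006,0,0,0,0.1, 0,0,0.008,0,0,0,0.1, 0,0,0.008,0,0,0,0.1]'; python3 tip.py;python3 -m handwheel '[0,0,0.003,0,0,0,0.1, 0,0,0.005,0,0,0,0.1, 0,0,0.005,0,0,0,0.1]'; python3 tip.py
```

```text
t: 8.02
position: [609.4, -234.8, 123.0]
eef_rot: [[0.008, 0.908, -0.419], [1.0, -0.008, 0.002], [-0.002, -0.419, -0.908]]
ft_force: [-0.2, -0.2, -1.6]
width: 0.25
finger_force: 82.8
t 8.03 tip [-0.4  0.  23.1] rot err [0.2 0.1 0. ] F slot [-0.5  0.2 -1.5] q [ 10.9  72.9  22.2  33.5 -12.3  98.8  22.4]
t: 8.4
position: [607.0, -234.9, 118.6]
eef_rot: [[0.008, 0.908, -0.419], [1.0, -0.008, 0.002], [-0.002, -0.419, -0.908]]
ft_force: [-4.4, -0.6, 0.6]
width: 0.25
finger_force: 82.8
t 8.4 tip [ 0.1  0.2 18. ] rot err [ 0.2  0.1 -0. ] F slot [ 4.2  0.7 -1.3] q [ 10.8  72.7  22.2  34.9 -12.2  97.6  22.6]
```

```bash
for i in 1 2 3; do python3 -m handwheel '[0,0,0.002,0,0,0,0.1, 0,0,0.004,0,0,0,0.1, 0,0,0.004,0,0,0,0.1]' >/dev/null; python3 tip.py; done
```

```text
t 8.78 tip [-0.2  0.2 14. ] rot err [ 0.2  0.1 -0. ] F slot [5.7 1.  0.2] q [ 10.7  72.7  22.2  35.9 -12.2  96.7  22.7]
t 9.15 tip [-0.2  0.2  9.9] rot err [ 0.2  0.1 -0. ] F slot [ 6.2  0.6 -0.9] q [ 10.6  72.6  22.1  36.9 -12.2  95.8  22.9]
t 9.53 tip [-0.3  0.1  5.8] rot err [0.2 0.1 0. ] F slot [ 5.1  0.5 -1.4] q [ 10.6  72.6  22.1  37.9 -12.2  94.9  23. ]
```

```bash
for i in 1 2; do python3 -m handwheel '[0,0,0.001,0,0,0,0.1, 0,0,0.002,0,0,0,0.1, 0,0,0.002,0,0,0,0.1]' >/dev/null; python3 tip.py; done
```

```text
t 9.9 tip [-0.3  0.1  3.9] rot err [0.2 0.1 0. ] F slot [ 5.7 -0.1 -1.6] q [ 10.5  72.6  22.1  38.3 -12.2  94.5  23. ]
t 10.28 tip [-0.4  0.1  2. ] rot err [0.2 0.1 0. ] F slot [ 6.   0.5 -0.2] q [ 10.5  72.5  22.1  38.7 -12.2  94.1  23.1]
```

```bash
for i in 1 2 3; do python3 -m handwheel '[0,0,0.001,0,0,0,0.1, 0,0,0.001,0,0,0,0.1]' >/dev/null; python3 tip.py; done
```

```text
t 10.53 tip [-0.4  0.1  1. ] rot err [0.2 0.1 0. ] F slot [ 5.3  0.3 -0.7] q [ 10.5  72.5  22.1  39.  -12.2  93.9  23.1]
t 10.78 tip [-0.5  0.3  0.4] rot err [0.3 0.1 0. ] F slot [6.  1.1 3.3] q [ 10.4  72.5  22.1  39.2 -12.2  93.6  23.1]
t 11.03 tip [-0.6  0.5  0.2] rot err [0.4 0.2 0. ] F slot [ 7.1  1.2 12.1] q [ 10.4  72.4  22.1  39.4 -12.2  93.5  23.2]
```

```bash
python3 -m handwheel '[0,0,0.0005,0,0,0,0.1, 0,0,0.0005,0,0,0,0.1]' >/dev/null; python3 tip.py; python3 -m handwheel '[0,0,0,0,0,0,0.4, 0,0,0,0,0,0,0.6, 0,0,0,0,0,0,0.8]'; python3 -m handwheel '[0,0,-0.02,0,0,0,0.8, 0,0,-0.05,0,0,0,0.8, 0,0,-0.07,0,0,0,0.8, 0,0,-0.07,0,0,0,0.8]';python3 tip.py
python3 - <<'E'
from h import *
f=snap('wrist','w5');snap('side','d5');snap('scene','s5')
g=lambda t:pickle.load(open(t+".pkl","rb"))
def c(t,x0,y0,w,h,s): return cv2.resize(g(t)["image"][y0:y0+h,x0:x0+w,::-1],(w*s,h*s),interpolation=cv2.INTER_CUBIC)
a=cv2.resize(f["image"][:,:,::-1],(400,300),interpolation=cv2.INTER_AREA)
cv2.imwrite("pics/m5.png",np.vstack([np.hstack([a,c("s5",180,190,80,60,5)]),np.hstack([c("d5",290,170,80,60,5),c("w5",190,80,133,100,3)[:300,:400] if 0 else cv2.resize(f["image"][60:300,130:450,::-1],(400,300))])]))
E
```

```text
t 11.28 tip [-0.7  0.6  0.2] rot err [0.4 0.2 0. ] F slot [ 8.2  2.2 17. ] q [ 10.4  72.4  22.1  39.4 -12.1  93.4  23.2]
t: 11.65
position: [599.3, -234.7, 100.6]
eef_rot: [[0.007, 0.908, -0.418], [1.0, -0.007, 0.002], [-0.002, -0.418, -0.908]]
ft_force: [-0.2, 0.5, 0.2]
width: 0.79
finger_force: 0.0
t: 12.15
position: [629.0, -235.2, 164.5]
eef_rot: [[0.007, 0.909, -0.417], [1.0, -0.008, 0.001], [-0.002, -0.417, -0.909]]
ft_force: [-0.5, -0.7, -0.9]
width: 0.801
finger_force: 0.0
t 12.15 tip [-0.7  0.4 68.9] rot err [0.3 0.1 0. ] F slot [ 0.   0.7 -1. ] q [ 12.9  75.8  22.1  16.  -13.1 112.6  20. ]
```

View pics/m5.png

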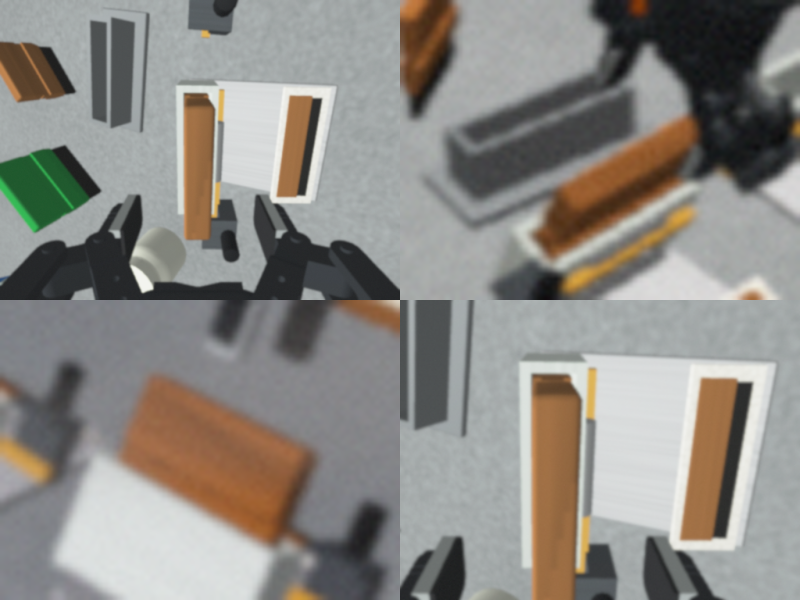

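The squeegee is seated: the handle stands in the mouth, the blade and groove are hidden, and the knob is free at the near end. Next I'll plan the keeper push with closed fingers and a near-vertical tool, and check the tub clearance.

```bash
cat >> h.py <<'E'
O=np.array([566,-234.5,30]);S0=slotR(-.5)
def pushR(t): # vertical tool, y along world x, body leaning to world -y by t deg
    return R.from_euler('x',t,degrees=True).as_matrix()@downR(-.5)
E
python3 - <<'E'
from h import *
f=pickle.load(open("f0.pkl","rb"))
print("tub top",onplane(f["side"],np.array((582,415))/1.5625,85).round(),onplane(f["scene"],np.array((231,388))/1.5625,85).round())
for j in(0,40): print("knob",[(O+S0@[-33,87.5-j,z]).round(1).tolist() for z in(73,88,103)])
M=pushR(10);print(M[:,2].round(2))
delta([633,-356,200],M)
E
```

```text
tub top [ 491. -438.   85.] [ 494. -439.   85.]
knob [[626.0, -322.5, 82.2], [632.3, -322.6, 95.8], [638.7, -322.6, 109.4]]
knob [[626.3, -282.5, 82.2], [632.7, -282.6, 95.8], [639.0, -282.6, 109.4]]
[ 0.    0.17 -0.98]
t 12.3 d [-121.2   -9.9  -35.3] w [-24.7   9.9  -2.1]
```

```bash
python3 -m handwheel '[-0.01,0,0,-4,1,0,0.6, -0.03,-0.001,0,-9,3,-0.5,0.4, -0.05,-0.003,-0.005,-14,5,-1,0.2, -0.07,-0.005,-0.012,-19,7,-1.5,0, -0.09,-0.007,-0.022,-23,9,-2,0, -0.11,-0.009,-0.03,-24.7,9.9,-2.1,0, -0.121,-0.01,-0.035,-24.7,9.9,-2.1,0, -0.121,-0.01,-0.035,-24.7,9.9,-2.1,0]' 30; python3 -c "
from h import *
from workcell import arm
print(arm.sense()['joint_pos'].round(1))
delta([633,-356,94],pushR(10))"
```

```text
t: 13.3
position: [632.6, -356.3, 200.0]
eef_rot: [[0.01, 1.0, 0.001], [0.985, -0.01, 0.173], [0.173, -0.0, -0.985]]
ft_force: [0.3, 0.8, -0.5]
width: 0.003
finger_force: 0.0
[ 27.4  64.   14.3  35.2 -21.   87.5  35.9]
t 13.3 d [-18.1   0.4 104.5] w [ 0.1  0.1 -0.1]
```

```bash
python3 -m handwheel '[-0.006,0,0.03,0,0,0,0, -0.011,0,0.06,0,0,0,0, -0.015,0,0.085,0,0,0,0, -0.017,0,0.098,0,0,0,0, -0.018,0,0.1045,0,0,0,0, -0.018,0,0.1045,0,0,0,0]';python3 -c "
from h import *
snap('wrist','w6')"
```

```text
t: 14.05
position: [633.3, -355.4, 94.8]
eef_rot: [[0.009, 1.0, 0.002], [0.985, -0.009, 0.173], [0.173, 0.0, -0.985]]
ft_force: [0.9, -0.4, 0.2]
width: -0.001
finger_force: 0.0
```

View pics/w6.png

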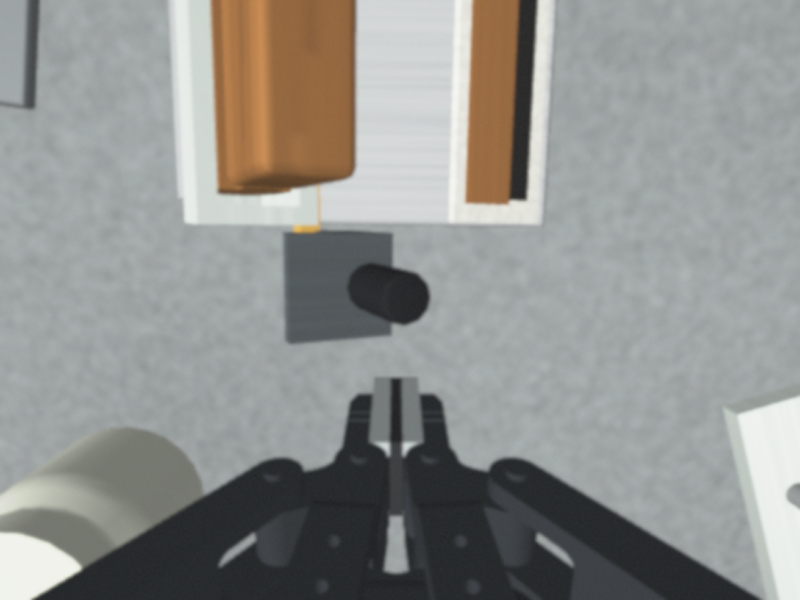

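The closed fingers (395,380) line up with the knob (400,295). Now I'll push toward world +y, i.e. 0.985 tool x and 0.173 tool z.

```bash
python3 -m handwheel '[0.005,0,0.0009,0,0,0,0, 0.01,0,0.0018,0,0,0,0, 0.015,0,0.0026,0,0,0,0, 0.02,0,0.0035,0,0,0,0, 0.02,0,0.0035,0,0,0,0]' | sed -n '2p;4p';python3 -m handwheel '[0.004,0,0.0007,0,0,0,0, 0.008,0,0.0014,0,0,0,0, 0.012,0,0.0021,0,0,0,0, 0.012,0,0.0021,0,0,0,0]' | sed -n '2p;4p'
```

```text
position: [633.5, -334.8, 94.8]
ft_force: [-0.1, -0.7, -0.3]
position: [633.5, -322.5, 94.6]
ft_force: [-1.0, -0.7, 0.6]
```

No clear push force yet. My picture allowance is spent, so I'll check numerically whether the carriage has moved.

```bash
cat > chk.py <<'E'
from h import *
import sys
from workcell import arm
f=arm.grab_frame("wrist");pickle.dump(f,open(sys.argv[1]+".pkl","wb"))
for t in("w6",sys.argv[1]):
    im=pickle.load(open(t+".pkl","rb"))["image"].astype(int)
    for c in(195,205,255): # native columns: carriage, carriage, knob/fingers
        print(t,c,"".join("K" if v.max()<50 else "D" if v.max()<105 else "B" if v[0]>v[2]+30 else "." for v in im[100:256:3,c]))
E
python3 chk.py w7; python3 tip.py
```

```text
w6 195 BBBBBD.........BBDDDDDDDDDDDDDDDDDDDDDDD............
w6 205 BBBBBD..........DDDDDDDDDDDDDDDDDDDDDDD.............
w6 255 ........................DKKKKKKKKKKK............DDDD
w7 195 BBBBBBBBBBBBBBBBBBBBBBBBBBBBBBBBBBBBBDDDDDDDDDDDDDDB
w7 205 BBBBBBBBBBBBBBBBBBBBBBBBBBBBBBBBBBBBDDDDDDDDDDDDDDDB
w7 255 ....................................DKKKKKKKKKKKKDDD
t 15.28 tip [-67.7  73.8  16.3] rot err [24.9 -9.8  2.2] F slot [-1.4 -0.3 -0.4] q [ 24.3  66.5  13.2  50.5 -22.1  70.2  38.4]
```

```bash
cat > kn.py <<'E'
from h import *
import sys
for t,rc,rk in [(a.split(",")[0],*map(float,a.split(",")[1:])) for a in sys.argv[1:]]:
    f=pickle.load(open(t+".pkl","rb"))
    print(t,"carriage far edge y",onplane(f,(205,rc),86)[1].round(1),"knob far top edge y",onplane(f,(255,rk),109)[1].round(1))
E
python3 kn.py w6,147,174 w7,207,210; grep -n range chk.py
python3 - <<'E'
from h import *
f=pickle.load(open('w7.pkl','rb'));print(f['mtx'])
E
```

```text
w6 carriage far edge y -302.1 knob far top edge y -313.5
w7 carriage far edge y -299.5 knob far top edge y -296.4
[[325.17318114   0.         253.05218426]
 [  0.         325.17318114 191.96464078]
 [  0.           0.           1.        ]]
```

The knob has moved about 17 mm, so the push is working and the tongue is entering unblocked. I'll continue to the stop.

```bash
python3 -m handwheel '[0.004,0,0.0007,0,0,0,0, 0.008,0,0.0014,0,0,0,0, 0.012,0,0.0021,0,0,0,0, 0.012,0,0.0021,0,0,0,0]' | sed -n '2p;4p'; for i in 1 2; do python3 -m handwheel '[0.002,0,0.0004,0,0,0,0, 0.004,0,0.0007,0,0,0,0, 0.004,0,0.0007,0,0,0,0]' | sed -n '2p;4p';done
```

```text
position: [633.6, -310.3, 94.6]
ft_force: [0.1, 0.7, -0.4]
position: [633.6, -306.7, 94.6]
ft_force: [1.1, -0.9, -0.3]
position: [633.7, -302.5, 94.6]
ft_force: [-0.1, -0.3, 0.2]
```

```bash
python3 chk.py w8 | grep w8
```

```text
w8 195 BBBBBBBBBBBBBBBBBBBBBBBBBBBBBBBBBBBBBBBBBBBBBBBBBBBB
w8 205 BBBBBBBBBBBBBBBBBBBBBBBBBBBBBBBBBBBBBBBBBBBBBBBBBBBB
w8 255 .....................................KKKKKKKKKKKKKDD
```

The knob is moving with the fingers, about 37 mm so far. I'll continue in small steps until the stop is felt.

```bash
for i in 1 2 3; do python3 -m handwheel '[0.001,0,0.0002,0,0,0,0, 0.0015,0,0.0003,0,0,0,0, 0.0015,0,0.0003,0,0,0,0]' | sed -n '2p;4p';done
```

```text
position: [633.7, -301.2, 94.6]
ft_force: [0.3, -1.7, 0.7]
position: [633.6, -300.6, 94.7]
ft_force: [1.6, -6.8, -0.9]
position: [633.6, -300.3, 94.8]
ft_force: [3.2, -13.0, -0.4]
```

The stop was reached at 13 N after about 40 mm of travel. I'll back off and verify.

```bash
python3 -m handwheel '[-0.005,0,0,0,0,0,0, -0.02,0,-0.003,0,0,0,0, -0.05,0,-0.01,0,0,0,0, -0.055,0,-0.04,0,0,0,0, -0.055,0,-0.06,0,0,0,0, -0.055,0,-0.06,0,0,0,0]' | sed -n '2p;4p'; python3 chk.py w9 | grep w9
python3 - <<'E'
from h import *
from workcell import arm
f=pickle.load(open("w9.pkl","rb"));im=f["image"].astype(int)
for j in(0,38,40): print(j,[pr(f,[O+S0@[-33,87.5-j,z]])[0].round() for z in(73,103)])
# black knob pixels
k=(im.max(2)<50).astype(np.uint8);k[230:]=0
n,l,st,ce=cv2.connectedComponentsWithStats(k);print([(st[i].tolist(),ce[i].round().tolist()) for i in range(1,n) if st[i][4]>60])
e=arm.grab_frame("side");a=pickle.load(open("f0.pkl","rb"))["side"]
g=e["image"].astype(int)
for nm,F in(("before",a),("now",e)):
    k=(F["image"].max(2)<60).astype(np.uint8);m=np.zeros_like(k);m[200:245,315:375]=1
    n,l,st,ce=cv2.connectedComponentsWithStats(k*m);print(nm,[(st[i].tolist(),ce[i].round(1).tolist()) for i in range(1,n) if st[i][4]>15])
for j in(0,40): print(pr(a,[O+S0@[-33,87.5-j,103]]).round(1), pr(a,[O+S0@[-33,87.5-j,73]]).round(1))
E
```

```text
position: [633.4, -362.9, 145.0]
ft_force: [0.3, 0.8, 0.2]
w9 195 BBDDDB..............................................
w9 205 BBDDDDDDDDDBBBBBBBBBBBBBBBBBBBB.....................
w9 255 KKKKK...........................................KKKK
0 [array([239., 165.]), array([259., 168.])]
38 [array([239., 106.]), array([259., 101.])]
40 [array([239., 103.]), array([259.,  98.])]
[([314, 0, 12, 120, 730], [319.0, 59.0]), ([231, 89, 38, 29, 774], [250.0, 103.0])]
before [([356, 211, 11, 22, 96], [362.0, 219.7])]
now [([348, 206, 7, 15, 52], [351.5, 212.5])]
[[367.  210.4]] [[362.8 220.1]]
[[354.8 204.2]] [[350.8 213.7]]
```

The knob is at its 39–40 mm position, the stop was felt, and the robot is clear of everything. Handing in.

```bash
python3 -c "
from workcell import arm
print(arm.sense()['t'],arm.sign_off())"
```

```text
the job is handed in; nothing more can be done
18.55 None
```

The squeegee is pressed home in the middle slot with about 17 N, and its keeper is slid about 40 mm to its stop and locked; I handed the job in at 18.6 s with the robot clear of everything and the ink tub, tape roll and ink knife not touched.

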